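# Turn the biscuit over through the twisted guide

### The job

Bring the shallow wooden dish up against the end of the biscuit turner's base board, centred under the raised spout, and then swing the spout fully down over it. Only then push the biscuit off the tray, without picking it up, so that it drops through the twisted wire guide and ends lying flat in the dish, plain side up. Leave the other kitchen things where they stand.

Things in the scene. Friction and masses are not known exactly. Their poses are not given: they have to be found in the camera images.
- turner: Biscuit turner, fixed on the counter. Own frame: +x downhill (the way the biscuit runs), y across, z up; origin on the counter, on the middle line. Wooden base board 110 mm wide, 18 mm high, x = -205 to +49 mm. On top, at the -x end, a flat steel tray; from it a twisted guide of steel rods slopes down at 50 degrees to x = +47 mm, turning half round; then the spout
- tray_end (a point): Middle of the tray's downhill edge, on its top (turner frame x = -110, z = 223 mm). The tray runs back from here 95 mm (to x = -205), is 62 mm wide between side walls 11 mm high, open at the back and above. Past the edge the guide's rods rise to about 20 mm above the tray from x = -85 on. A biscuit with its centre 10 mm or more past the edge tips and slides down by itself
- landing (a point): Point on the counter where the dish's centre belongs (turner frame x = +121, y = 0, z = 0 mm); with its rim against the end of the base board the dish lies within 3 mm of it
- guide_mid (a point): Centre of the twisted slot, half-way down the guide (turner frame x = -15, y = 0, z = 138 mm). The guide's hoops reach 36 mm to each side and, at the guide's lower end (x = 38 mm), up to z = 95 mm
- spout (a joint): Spout at the guide's lower end: flat steel tube 64 mm long, 62 mm wide, hinged about the turner's y axis at x = +43, z = 44 mm of the turner frame. Angle, rad: 0 = raised 26 degrees above level; grows as it swings down; 0.87 = fully down on its stop. Stiff hinge, stays where left; about 2 N down near the lip moves it. Its roof covers the outer 34 mm, its top 22 mm above the spout's floor
- spout_lip (a point): Middle of the spout's outer lip on its floor, 64 mm from the hinge; moves with the spout (z about 72 mm at angle 0, 18 mm when fully down). The top of the spout's roof above the lip is 22 mm from it, square to the spout's floor
- dish_floor (a point): Loose round olive-wood dish: 140 mm across the rim, 112 mm across the foot, 30 mm high, wall 8 mm, 0.15 to 0.31 kg; this point is the centre of its inner floor, 8 mm above its underside; z up
- dish: The same dish; origin under its centre
- biscuit_mid (a point): Centre of the loose hard-baked biscuit: a disc 46 mm across and 8 mm thick, 11 to 20 g, slippery; lies on the tray at the start; its z axis points out of the stamped face (raised ring and star); the other face is plain
- biscuit: The same biscuit; origin at the centre of its plain face, z axis out of the stamped face
- mixer: Bystander: cream hand mixer, 170 x 70 x 160 mm; origin under its middle
- bowl: Bystander: stainless bowl, 170 mm across, 70 mm high; origin under its centre
- baking_cup: Bystander: grey hard silicone baking cup, 72 mm across, 36 mm high; origin under its centre
- cruet: Bystander: green glass cruet with a steel screw-top lid, 60 mm across, 170 mm high; origin under its centre
- scoop: Bystander: olive-wood scoop, 200 mm long, lying flat; origin under its middle
- sugar_jar: Bystander: glass jar with a wooden lid, 80 mm across, 110 mm high; origin under its centre
- saucer: Bystander: white china saucer, 140 mm across, 18 mm high; origin under its centre
Mind the look-alikes: they are no part of the job. Leave any green or pink look-alike of the biscuit alone.

How it is judged (in metres and radians):
On the way, in this order (a step that is already met when the one before it is completed fails the run):
1. the dish stands centred under the spout (within 15 mm), the spout still raised and the biscuit still on the tray (horizontal distance between dish_floor and landing below 0.015 m and linear speed of dish below 0.02 m/s and value of joint spout below 0.5 rad and height (world z) of biscuit_mid above 0.217 m), for 0.2 s.
2. the spout is swung fully down (within 0.08 rad of its stop) over the dish, the biscuit still on the tray (value of joint spout above 0.79 rad and horizontal distance between dish_floor and landing below 0.02 m and height (world z) of biscuit_mid above 0.217 m), for 0.2 s.
3. the biscuit passes through the middle of the twisted guide (within 40 mm of its centre) (distance between biscuit_mid and guide_mid below 0.04 m).
At the end, for the whole second after the job is handed in: The biscuit lies at rest flat on the dish's floor (centre within 45 mm of the dish's centre, 8 to 18 mm above its underside), plain side up (stamped face down within 0.24 rad); the dish is at rest within 25 mm of its place under the spout, and the spout is down (angle over 0.79 rad) (angle between biscuit's own z axis and vertical above 2.9 rad and horizontal distance between biscuit_mid and dish_floor below 0.045 m and z of biscuit_mid in the frame of dish between 0.008 and 0.018 m and linear speed of each of biscuit, dish below 0.02 m/s and horizontal distance between dish_floor and landing below 0.025 m and value of joint spout above 0.79 rad); the robot touches nothing.
It fails at once if the biscuit is lifted off the tray (its centre more than 20 mm above where it lay) (height (world z) of biscuit_mid above 0.247 m).
It fails at once if a bystander is moved by more than 30 mm (distance of any of mixer, bowl, baking_cup, cruet, scoop, sugar_jar, saucer from where it was at the start of the episode above 0.03 m).
It also fails if it takes over 58 s, if anything falls off the work surface, if the arm or the gripper's body presses on something with over 40 N, if the wrist force passes 120 N, or if a joint passes its speed limit or range.

### The arm

A 6-joint arm with a two-finger parallel gripper is mounted at the origin on the work surface. World frame = base frame: x ahead of the robot, y to its left, z up, the work surface at z = 0. Lengths are in mm, angles in rad, forces in N, time in s.
With the tool pointing down it reaches from about 300 to 775 mm from the base axis. Payload 14.6 kg.
Tool frame: the origin (TCP) lies between the finger pads; the fingertips stand 8 mm ahead of it and the grasp point (between the pads) lies 11 mm behind it; z points along the fingers, y is the direction in which the jaws open and shut (so a half turn about z gives the same grasp; the last joint's range is limited). The gripper opens to 94 mm and grips with 3 to 60 N. Pads are 16 mm wide; open, the fingers measure 119 mm over their backs; the gripper's body (75 mm by 177 mm) begins 78 mm behind the grasp point.
Start: joints at [-1.313, 0.3, 1.521, -0, 1.321, -0.067], TCP at [175.508, -521.235, 213.446] pointing down, gripper open.
Joint ranges: [-3.03, 3.03], [-0.79, 2.21], [0.23, 2.52], [-1.04, 4.18], [0, 3.07], [-2.55, 2.55]. Speed limits (rad/s): [2.22, 2.22, 2.57, 3.14, 3.14, 3.14].

### API

Orientations are given as [roll, pitch, yaw] about the fixed x, y, z axes, in that order (R = Rz(yaw) Ry(pitch) Rx(roll)).
In Python, from cell import manip gives the robot as it stands. The module is installed in compiled form; this text tells all that it offers.
- The arm moves only by the tool send_rows, never from a script. Its argument "series" is a list that holds one entry, the list of rows, each a list of 5 numbers: the opening, from 0 (shut) to 1 (fully open), then the shift along the tool's x, y, z in mm, then the turn about the tool's z in degrees. In form: [[[gripper, dx, dy, dz, roll], ...]]. A call has 1 to 10 rows; each row is the pose to reach, as a shift and turn from the pose commanded when the call began, along the tool's axes at that moment; what a row does not reach only later rows make up. A row lasts 1/10 s, in which the tool goes at most 50 mm and 8.59 degrees, less where a joint would pass 70% of its speed; a pose out of reach is approached as far as the arm can. A call with a gripper value outside its range is refused whole. The fingers move at their own pace and stop on an object; "newtons" is the grip in N (left out, the last holds). Time passes only in rows, so rows that repeat a pose let the fingers close. It gives the time, the measured TCP pose, the force and the opening at its end, in the units of the state.
- manip.read_state(): the state, without advancing time (a new reading comes with each control period).
- manip.camera(name): name is "scene" or "top" or "wrist"; returns a dict with "img" (400x640x3 uint8, red, green, blue), "vfov" (degrees; the focal length in pixels is half the picture's height over the tangent of half this angle, whatever the lens; pixels are square), "cx", "cy" (the principal point, pixels), "dist" ([k1, k2, p1, p2, k3] as OpenCV has them; the pictures are not rectified), "pose" (4x4, takes a point from camera to world coordinates); the wrist camera has in their place "T_tool_cam" (4x4, takes a point from camera to tool coordinates, whose origin is the TCP and whose axes are the flange's). Camera axes: x right, y down, z forward; pixel columns grow to the right and rows downward; lengths in mm; the calibration is good to about 2 mm. A picture is of the moment at which its call begins: read the wrist's pose just before it. There is no depth.
- manip.sign_off(): hands the job in, once; it reports no verdict.
Trained networks look in a picture, given as the dict that the camera call returned (one of the last four; its "shot" number tells which), for a name from the list of things; names that differ only in an ending like _2 or _b are one class to them, and where a whole thing is asked for, a point or a joint stands for the part that bears it (a point fixed in the world has none). Each returns a list of dicts, best first, with "conf" (0 to 1); they miss things now and then, are a little off and sometimes report something else, mostly with a low value. They report only what shows in the picture. A call takes as long as a camera call. They do not tell look-alikes from the thing itself.
- manip.find_in(target, picture): "rect" ([left, top, width, height] in pixels, round what is visible of it).
- manip.silhouettes(target, picture): "pixels" (400x640 bool, what is visible of it) and "rect" ([left, top, width, height] in pixels, round what is visible of it).
The state is a dict: "clock": time; "joints": joint angles; "qd": joint speeds; "effort": joint torques, N m; "eef_pos": TCP position; "eef_rot": TCP orientation; "wrist_force": force on the tool from outside, world axes, zero at the start; "moment": the same for the moment, N m; "finger_gap": finger opening in mm.
Only numpy, scipy, OpenCV 4.12 (cv2) and the standard library are available. Lean on these libraries where they do the work, as an engineer would, in place of code of your own. Each camera call takes 0.05 s, during which the arm holds its last target. There are 200 camera calls.

## Working session

There is one attempt and no reset: what is moved stays moved. The work goes in short steps, Python scripts to look and compute and a tool call to move; the robot and the scene stay as the last step left them, time stands still between calls to the robot, and variables do not carry over. Pictures are saved under pics/ and viewed, about 8 in all and at most 12, crops included, and the job is handed in when it is done.

Besides the shell and the picture viewer there is one more tool, called after ">>>" as name(argument=value, ...) on one line, values as JSON. send_rows: Moves the arm, as the interface text tells. Its arguments: {"type":"object","properties":{"series":{"type":"array"},"newtons":{"type":"number"}},"required":["series"]}

```bash
mkdir -p pics; cat > h.py <<'E'
import numpy as np, cv2
from cell import manip
def K(c):
    f=200/np.tan(np.radians(c["vfov"])/2); return np.array([[f,0,c["cx"]],[0,f,c["cy"]],[0,0,1]])
def pose(c,st=None):
    if "pose" in c: return np.array(c["pose"])
    from scipy.spatial.transform import Rotation as R
    T=np.eye(4);T[:3,:3]=R.from_euler('xyz',st["eef_rot"]).as_matrix();T[:3,3]=st["eef_pos"]
    return T@np.array(c["T_tool_cam"])
def ray(c,uv,z,st=None):
    uv=np.array(uv,float).reshape(-1,1,2)
    n=cv2.undistortPoints(uv,K(c),np.array(c["dist"])).reshape(-1,2)
    T=pose(c,st); d=np.c_[n,np.ones(len(n))]@T[:3,:3].T; o=T[:3,3]
    return o+d*((z-o[2])/d[:,2])[:,None]
def proj(c,P,st=None):
    T=np.linalg.inv(pose(c,st)); P=np.array(P,float).reshape(-1,3)
    r,_=cv2.Rodrigues(T[:3,:3]); return cv2.projectPoints(P,r,T[:3,3],K(c),np.array(c["dist"]))[0].reshape(-1,2)
def save(c,n,crop=None,s=1):
    im=c["img"][:,:,::-1]
    if crop: x,y,w,h=crop; im=im[y:y+h,x:x+w]
    cv2.imwrite("pics/"+n,cv2.resize(im,None,fx=s,fy=s,interpolation=cv2.INTER_CUBIC))
E
python3 - <<'E'
from h import *
st=manip.read_state();print(st["clock"],st["eef_pos"],st["eef_rot"],st["finger_gap"])
for n in ["scene","top"]:
    c=manip.camera(n);save(c,n+"0.png",s=1.25)
    print(n,c["vfov"],np.round(c["pose"],3).tolist())
    for t in ["turner","dish","biscuit","spout_lip","saucer","bowl","mixer","baking_cup","cruet","scoop","sugar_jar"]:
        print(t,[(np.round(d["rect"]).tolist(),round(d["conf"],2)) for d in manip.find_in(t,c)][:4])
E
```

```text
0.0 [ 175.45220858 -521.0009769   212.88240564] [-3.14043193e+00 -7.56433793e-05  3.24804214e-01] 93.89364003390466
scene 48.39596866720326 [[0.661, 0.506, -0.555, 1200.183], [0.751, -0.435, 0.498, -562.52], [0.011, -0.745, -0.667, 950.009], [0.0, 0.0, 0.0, 1.0]]
turner [([233.0, 177.0, 117.0, 103.0], 0.59)]
dish [([346.0, 188.0, 47.0, 34.0], 0.73), ([170.0, 323.0, 82.0, 53.0], 0.65)]
biscuit [([215.0, 268.0, 17.0, 14.0], 0.75), ([251.0, 190.0, 21.0, 19.0], 0.74), ([234.0, 286.0, 15.0, 8.0], 0.66), ([233.0, 178.0, 113.0, 102.0], 0.42)]
spout_lip [([324.0, 201.0, 26.0, 22.0], 0.69)]
saucer [([314.0, 146.0, 42.0, 22.0], 0.56)]
bowl [([372.0, 148.0, 37.0, 28.0], 0.58)]
mixer [([171.0, 321.0, 82.0, 55.0], 0.85), ([235.0, 181.0, 117.0, 98.0], 0.26)]
baking_cup [([194.0, 226.0, 26.0, 23.0], 0.7)]
cruet [([364.0, 244.0, 24.0, 56.0], 0.67)]
scoop [([372.0, 147.0, 38.0, 30.0], 0.63), ([426.0, 156.0, 31.0, 44.0], 0.31)]
sugar_jar [([426.0, 159.0, 31.0, 40.0], 0.89), ([348.0, 187.0, 47.0, 34.0], 0.55)]
top 44.582654453914664 [[-0.028, -0.99, 0.135, 293.204], [-1.0, 0.028, 0.001, 9.606], [-0.005, -0.135, -0.991, 1762.969], [0.0, 0.0, 0.0, 1.0]]
turner [([286.0, 182.0, 95.0, 44.0], 0.95)]
dish [([236.0, 178.0, 39.0, 38.0], 0.62)]
biscuit [([356.0, 191.0, 13.0, 14.0], 0.74), ([284.0, 185.0, 96.0, 38.0], 0.62), ([388.0, 209.0, 10.0, 12.0], 0.53)]
spout_lip []
saucer [([219.0, 251.0, 38.0, 34.0], 0.64), ([172.0, 219.0, 54.0, 14.0], 0.52), ([413.0, 128.0, 40.0, 48.0], 0.44)]
bowl [([345.0, 113.0, 52.0, 44.0], 0.67), ([288.0, 188.0, 16.0, 19.0], 0.29)]
mixer [([415.0, 127.0, 40.0, 49.0], 0.93)]
baking_cup [([376.0, 240.0, 22.0, 19.0], 0.61), ([288.0, 186.0, 92.0, 35.0], 0.41)]
cruet [([305.0, 122.0, 20.0, 22.0], 0.76)]
scoop [([175.0, 220.0, 54.0, 16.0], 0.88)]
sugar_jar [([177.0, 165.0, 28.0, 19.0], 0.63)]
```

View pics/top0.png

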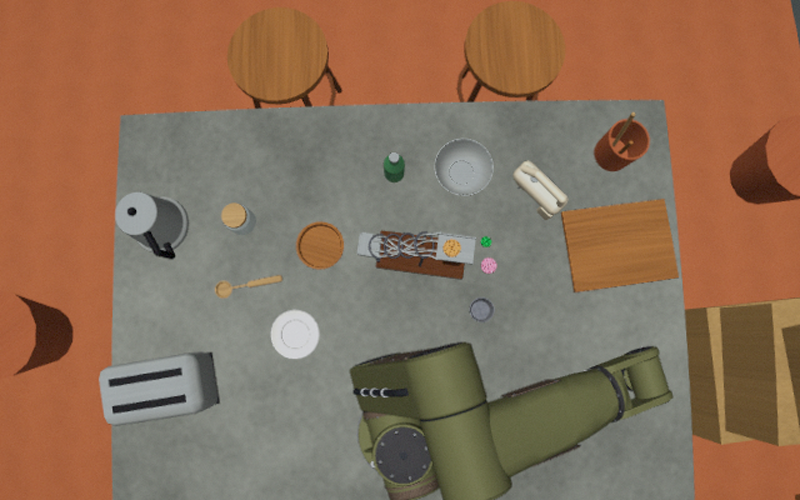

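View pics/scene0.png

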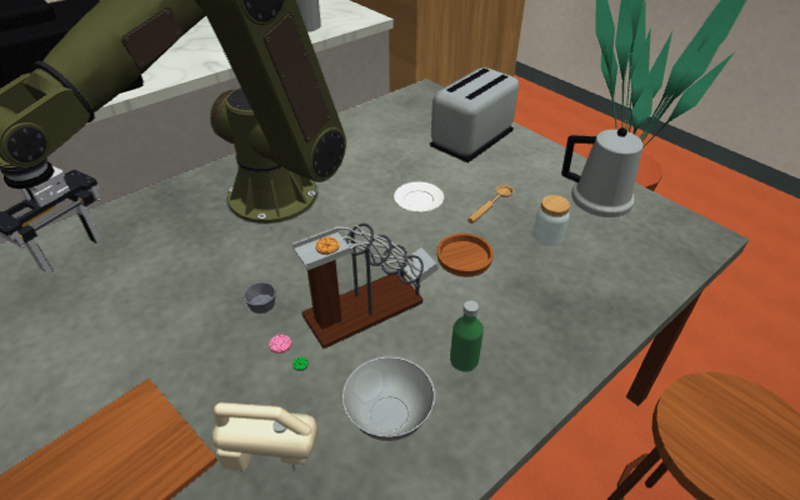

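Top view: turner at (420,252) with downhill to the left (+y), dish at (320,246), biscuit on the tray at (452,247). The look-alikes are at (486,241) and (489,265). I'll zoom in on the turner for its corners.

```bash
python3 - <<'E'
from h import *
out=[]
a=manip.camera("top");b=manip.camera("scene")
A=cv2.resize(a["img"][165:230,225:405,::-1],None,fx=4.4,fy=4.4,interpolation=cv2.INTER_CUBIC)
B=cv2.resize(b["img"][172:285,225:405,::-1],None,fx=2.7,fy=2.7,interpolation=cv2.INTER_CUBIC)
W=max(A.shape[1],B.shape[1]);im=np.zeros((A.shape[0]+B.shape[0],W,3),np.uint8)
im[:A.shape[0],:A.shape[1]]=A;im[A.shape[0]:,:B.shape[1]]=B
print(im.shape,A.shape)
cv2.imwrite("pics/z.png",im)
m=manip.silhouettes("dish",a)[0];print(m["conf"],m["rect"])
ys,xs=np.nonzero(m["pixels"]);print(xs.mean(),ys.mean(),len(xs))
for z in (30,): print("dish rim",ray(a,[[xs.mean(),ys.mean()]],z), ray(a,[[xs.min(),ys.mean()],[xs.max(),ys.mean()]],z))
for d in manip.silhouettes("dish",b)[:3]:
    ys,xs=np.nonzero(d["pixels"]); print(d["conf"],d["rect"],ray(b,[[xs.mean(),ys.mean()]],18))
E
```

```text
(591, 792, 3) (286, 792, 3)
0.72 [237.4, 177.0, 37.0, 39.8]
255.26270456503013 196.16709732988804 1161
dish rim [[540.09736765 221.25105197  30.        ]] [[541.98700632 287.28677068  30.        ]
 [538.1674559  153.75539223  30.        ]]
0.76 [348.7, 188.2, 47.9, 32.0] [[540.45870983 223.41905822  18.        ]]
```

View pics/z.png

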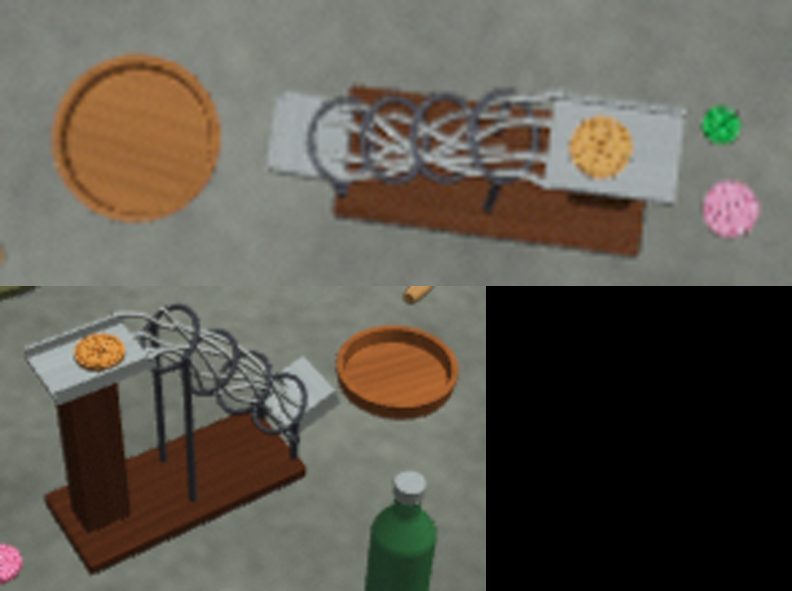

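```bash
cat > fit.py <<'E'
from h import *
from scipy.optimize import least_squares
a=manip.camera("top");b=manip.camera("scene")
TP=[(49,-55,18,350,88),(49,55,18,336,210),(-205,55,18,640,247),(-205,-33,234,685,108),(-205,33,234,678,202),(-110,33,234,545,188)]
SP=[(-205,55,18,47,212),(-205,-55,18,93,277),(49,-55,18,304,177),(-205,33,234,25,66),(-205,-33,234,55,108)]
TP=np.array(TP,float);SP=np.array(SP,float)
ua=TP[:,3:]/4.4+[225,165]-.4; ub=SP[:,3:]/2.7+[225,172]-.3
def W(p,P):
    c,s=np.cos(p[2]),np.sin(p[2]);return np.c_[p[0]+c*P[:,0]-s*P[:,1],p[1]+s*P[:,0]+c*P[:,1],P[:,2]]
def res(p): return np.r_[(proj(a,W(p,TP[:,:3]))-ua).ravel(),(proj(b,W(p,SP[:,:3]))-ub).ravel()]
r=least_squares(res,[500,0,1.45],loss="soft_l1",x_scale=[100,100,1])
p=r.x;print(p,np.round(res(p).reshape(-1,2),1).tolist())
for n,P in dict(tray_end=(-110,0,223),landing=(121,0,0),lip=(43+64*np.cos(.454),0,72),origin=(0,0,0),back=(-205,0,223)).items(): print(n,W(p,np.array([P],float)).round(1))
for n,c in (("top",a),("scene",b)):
    for d in manip.find_in("biscuit",c)[:3]:
        x,y,w,h=d["rect"];print(n,d["conf"],ray(c,[[x+w/2,y+h/2]],227).round(1))
E
python3 fit.py
```

```text
[518.08975566   6.77874267   1.43204051] [[-0.8, -0.1], [-1.1, 2.3], [0.1, 1.6], [-0.0, -0.1], [-0.4, -0.9], [-0.0, -1.0], [-2.1, -0.4], [-1.0, 2.1], [0.8, 0.5], [-0.4, -0.2], [0.5, 0.1]]
tray_end [[ 502.9 -102.2  223. ]]
landing [[534.8 126.6   0. ]]
lip [[532.  106.3  72. ]]
origin [[518.1   6.8   0. ]]
back [[ 489.7 -196.3  223. ]]
top 0.57 [[ 501.4 -144.5  227. ]]
top 0.55 [[ 437.9 -237.1  227. ]]
scene 0.58 [[ 644.7 -333.7  227. ]]
scene 0.56 [[ 501.2 -140.5  227. ]]
```

>>> send_rows(series=[[[1,30,-33,-20,0],[1,60,-66,-40,0],[1,90,-99,-60,0],[1,120,-132,-80,0],[1,150,-165,-100,0],[1,180,-198,-120,0],[1,210,-231,-140,0],[1,240,-264,-160,0],[1,270,-297,-180,0],[1,300,-330,-190,0]]])

```text
clock: 2.6
eef_pos: [354.8, -111.0, 405.2]
eef_rot: [3.14, -0.002, 0.325]
wrist_force: [-0.1, -0.8, -1.8]
finger_gap: 94.2
```

>>> send_rows(series=[[[1,30,-33,0,-6],[1,60,-66,0,-12],[1,90,-99,0,-18],[1,120,-132,0,-24],[1,150,-165,0,-30],[1,180,-198,0,-36],[1,210,-231,0,-42],[1,240,-264,0,-48],[1,270,-297,0,-55],[1,300,-330,0,-63.4]]])

```text
clock: 3.6
eef_pos: [533.9, 297.6, 403.4]
eef_rot: [3.141, -0.0, 1.437]
wrist_force: [0.2, -1.0, 0.7]
finger_gap: 93.7
```

```bash
python3 - <<'E'
from h import *
st=manip.read_state();c=manip.camera("wrist")
print(st["clock"],np.round(st["eef_pos"],1),np.round(st["eef_rot"],3),c["vfov"],np.round(c["T_tool_cam"],3).tolist())
save(c,"w1.png",s=1.25)
print(proj(c,[[540,221,30],[535,127,0]],st))
m=manip.silhouettes("dish",c,)
for d in m[:2]:
    print(d["conf"],d["rect"]);ys,xs=np.nonzero(d["pixels"]);print(ray(c,[[xs.mean(),ys.mean()]],25,st))
E
```

```text
3.6 [533.9 297.6 403.4] [ 3.141 -0.     1.437] 58.59373685510634 [[0.001, -0.969, -0.247, 72.363], [1.0, 0.001, 0.001, 0.969], [-0.0, -0.247, 0.969, -171.115], [0.0, 0.0, 0.0, 1.0]]
[[332.33639309 206.0602783 ]
 [335.85185294 253.81423512]]
0.79 [290.2, 165.7, 88.2, 80.3]
[[542.90997502 223.2567533   25.        ]]
```

View pics/w1.png

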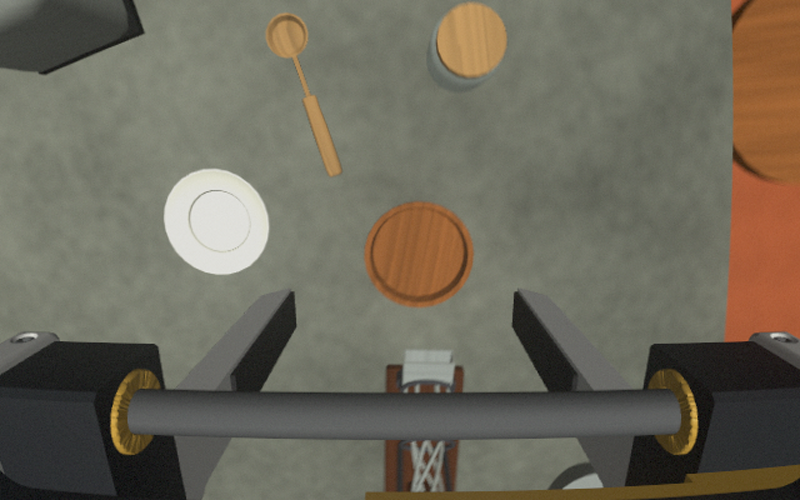

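The wrist view shows the dish at (419,254), the raised spout lip at (404–451,350), and the board end corners at about (388,366) and (464,366).

```bash
python3 - <<'E'
from h import *
st=manip.read_state();c=manip.camera("wrist")
s=lambda l:(np.array(l)/1.25-.1)
B=ray(c,s([[387.5,366.5],[464,366.5]]),18,st);print("board corners",B, np.linalg.norm(B[1]-B[0]))
L=ray(c,s([[404,350],[452,350]]),75,st);print("lip",L,np.linalg.norm(L[1]-L[0]))
p=[518.1,6.8,1.432]
for y in (55,-55):
  print("pred",p[0]+np.cos(p[2])*49-np.sin(p[2])*y,p[1]+np.sin(p[2])*49+np.cos(p[2])*y)
d=manip.silhouettes("dish",c)[0];ys,xs=np.nonzero(d["pixels"])
q=np.array([[xs.min(),ys[xs==xs.min()].mean()],[xs.max(),ys[xs==xs.max()].mean()]]);Q=ray(c,q,30,st);print(Q,Q.mean(0),np.linalg.norm(Q[1]-Q[0]))
E
```

```text
board corners [[481.35266959  70.34006947  18.        ]
 [586.20051895  56.59407816  18.        ]] 105.74508874596293
lip [[511.17291612 121.1733361   75.        ]
 [569.47269011 113.52975287  75.        ]] 58.798707568154214
pred 470.4081263783395 62.93809037058137
pred 579.3502831252027 47.7194674584422
[[474.6285593  232.58445478  30.        ]
 [611.45009751 208.20593135  30.        ]] [543.03932841 220.39519306  30.        ] 138.9764214716963
```

```bash
cat >> fit.py <<'E'
print("--- refit")
st=manip.read_state();c=manip.camera("wrist")
WP=np.array([(49,55,18,387,366.5),(49,-55,18,464.5,366.5),(100.5,31,72,403.5,349.5),(100.5,-31,72,452.5,349.5)],float)
uc=WP[:,3:]/1.25-.1
def rs(p,parts=(1,1,1)):
    return np.r_[parts[0]*(proj(a,W(p,TP[:,:3]))-ua).ravel(),parts[1]*(proj(b,W(p,SP[:,:3]))-ub).ravel(),parts[2]*(proj(c,W(p,WP[:,:3]),st)-uc).ravel()]
for parts in [(1,1,1),(1,0,0),(0,1,0),(0,0,1)]:
    p=least_squares(rs,[520,5,1.44],args=(parts,),x_scale=[100,100,1]).x
    print(parts,p.round(3),"land",W(p,np.array([[121.,0,0]])).round(1),"trayend",W(p,np.array([[-110.,0,223]])).round(1),np.abs(rs(p,parts)).max().round(1))
E
python3 fit.py | sed -n '/refit/,$p'
```

```text
--- refit
(1, 1, 1) [522.792   8.296   1.41 ] land [[542.2 127.7   0. ]] trayend [[ 505.2 -100.3  223. ]] 2.1
(1, 0, 0) [520.456   5.09    1.418] land [[538.9 124.7   0. ]] trayend [[ 503.7 -103.6  223. ]] 1.7
(0, 1, 0) [516.458   8.709   1.438] land [[532.5 128.6   0. ]] trayend [[ 501.9 -100.3  223. ]] 1.8
(0, 0, 1) [525.615   9.839   1.432] land [[542.4 129.7   0. ]] trayend [[510.4 -99.1 223. ]] 0.8
```

>>> send_rows(series=[[[1,14,20,45,0],[1,14,20,90,0],[1,14,20,135,0],[1,14,20,180,0],[1,14,20,225,0],[1,14,20,270,0],[1,14,20,315,0],[1,14,20,355,0],[1,14,20,378,0],[1,14,20,385,0]]])

```text
clock: 5.05
eef_pos: [554.3, 305.7, 16.4]
eef_rot: [-3.139, 0.002, 1.43]
wrist_force: [0.4, -0.2, 0.3]
finger_gap: 94.3
```

```bash
python3 - <<'E'
from h import *
st=manip.read_state();c=manip.camera("wrist")
print(st["clock"],np.round(st["eef_pos"],1),np.round(st["eef_rot"],3),st["wrist_force"].round(1) if hasattr(st["wrist_force"],'round') else st["wrist_force"])
save(c,"w2.png",s=1.25)
print(proj(c,[[543,220.5,30],[541,128,0]],st))
E
```

```text
5.05 [554.3 305.7  16.4] [-3.139e+00  2.000e-03  1.430e+00] [ 0.4 -0.2  0.3]
[[322.03865355 407.52731187]
 [337.42042617 472.76716452]]
```

View pics/w2.png

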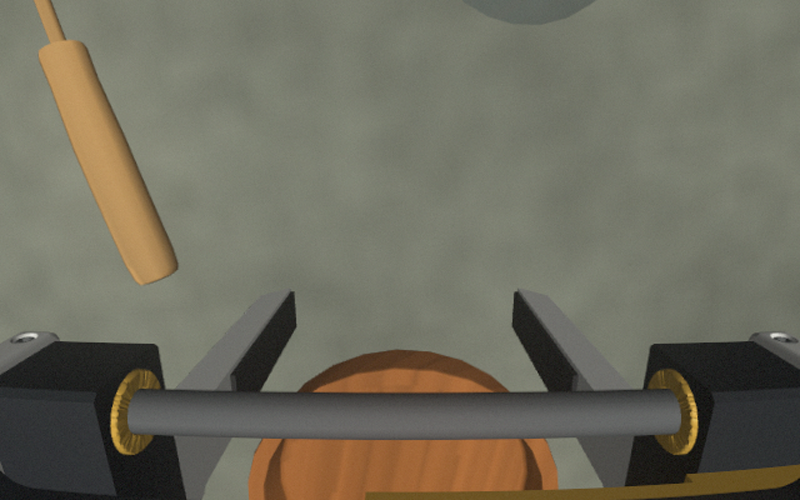

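>>> send_rows(series=[[[1,-12,0,0,0],[1,-22,0,0,0],[1,-31,1,0,0],[1,-40,2,0,0],[1,-50,3,0,0],[1,-60,5,0,0],[1,-70,6,0,0],[1,-80,8,0,0],[1,-88,9,0,0],[1,-95,10,0,0]]])

```text
clock: 6.1
eef_pos: [552.0, 210.7, 18.5]
eef_rot: [3.142, -0.0, 1.431]
wrist_force: [-0.2, 5.1, 4.4]
finger_gap: 93.6
```

>>> send_rows(series=[[[1,-4,0,0,0],[1,-8,1,0,0],[1,-12,1,0,0],[1,-15,2,0,0],[1,-15,2,0,0],[1,-15,2,0,0]]])

```text
clock: 6.7
eef_pos: [551.7, 195.9, 18.1]
eef_rot: [-3.141, 0.001, 1.431]
wrist_force: [0.2, 1.2, 1.9]
finger_gap: 93.7
```

```bash
cat > lk.py <<'E'
from h import *
import sys
a=manip.camera("top");b=manip.camera("scene")
for n,c in (("top",a),("scene",b)):
    for t,z in (("dish",30),("biscuit",227)):
        for d in manip.silhouettes(t,c)[:2]:
            ys,xs=np.nonzero(d["pixels"]);print(n,t,round(d["conf"],2),np.round(d["rect"]),ray(c,[[xs.mean(),ys.mean()]],z).round(1))
B=cv2.resize(b["img"][172:285,225:405,::-1],None,fx=4.4,fy=4.4,interpolation=cv2.INTER_CUBIC)
cv2.imwrite("pics/"+sys.argv[1],B)
E
python3 lk.py s2.png
```

```text
top dish 0.66 [286. 182.  96.  46.] [[511.1 -60.8  30. ]]
top dish 0.63 [273. 176.  22.  39.] [[551.2 122.1  30. ]]
top biscuit 0.56 [356. 192.  14.  12.] [[ 495.1 -138.8  227. ]]
scene dish 0.64 [335. 199.  40.  34.] [[563.6 140.3  30. ]]
scene biscuit 0.74 [214. 268.  22.  14.] [[ 641.  -335.4  227. ]]
scene biscuit 0.63 [232. 287.  14.   9.] [[ 697.1 -332.2  227. ]]
```

View pics/s2.png

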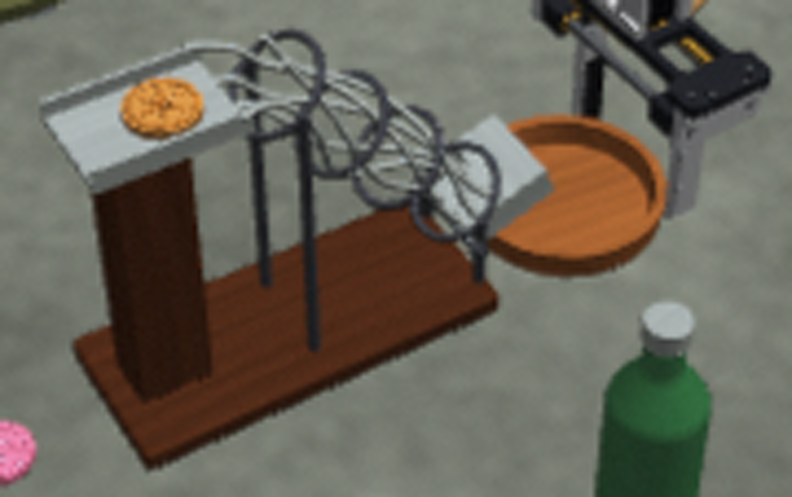

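The dish is nearly against the board, with the spout still raised and the biscuit on the tray. I'll go on gently until contact.

>>> send_rows(series=[[[1,-3,0,0,0],[1,-5,0,0,0],[1,-7,0,0,0],[1,-7,0,0,0]]])

```text
clock: 7.4
eef_pos: [550.8, 188.9, 18.4]
eef_rot: [-3.141, 0.0, 1.431]
wrist_force: [-0.7, -0.7, 0.8]
finger_gap: 93.8
```

>>> send_rows(series=[[[1,-2,0,0,0],[1,-4,0,0,0],[1,-4,0,0,0]]])

```text
clock: 7.7
eef_pos: [550.3, 185.1, 18.4]
eef_rot: [-3.142, 0.0, 1.431]
wrist_force: [-0.2, 1.2, -1.0]
finger_gap: 94.2
```

>>> send_rows(series=[[[1,-2,0,0,0],[1,-4,0,0,0],[1,-4,0,0,0]]])

```text
clock: 8.0
eef_pos: [549.8, 181.1, 18.4]
eef_rot: [-3.142, 0.0, 1.431]
wrist_force: [0.3, -0.0, -0.6]
finger_gap: 94.0
```

>>> send_rows(series=[[[1,-2,0,0,0],[1,-3,0,0,0],[1,-3,0,0,0]]])

```text
clock: 8.3
eef_pos: [549.4, 178.5, 18.5]
eef_rot: [3.141, -0.0, 1.431]
wrist_force: [0.6, 3.0, -1.1]
finger_gap: 93.7
```

```bash
python3 - <<'E'
from h import *
st=manip.read_state();print(st["eef_pos"],st["wrist_force"])
c=manip.camera("wrist");a=manip.camera("scene")
B=cv2.resize(a["img"][190:250,300:400,::-1],None,fx=6,fy=6,interpolation=cv2.INTER_CUBIC)
im=np.zeros((600,640,3),np.uint8);im[:360,:600]=B;im[360:]=c["img"][160:400,:,::-1]
cv2.imwrite("pics/w3.png",im)
E
```

```text
[549.41542338 178.48867732  18.5056255 ] [ 0.57440325  2.993906   -1.12775435]
```

View pics/w3.png

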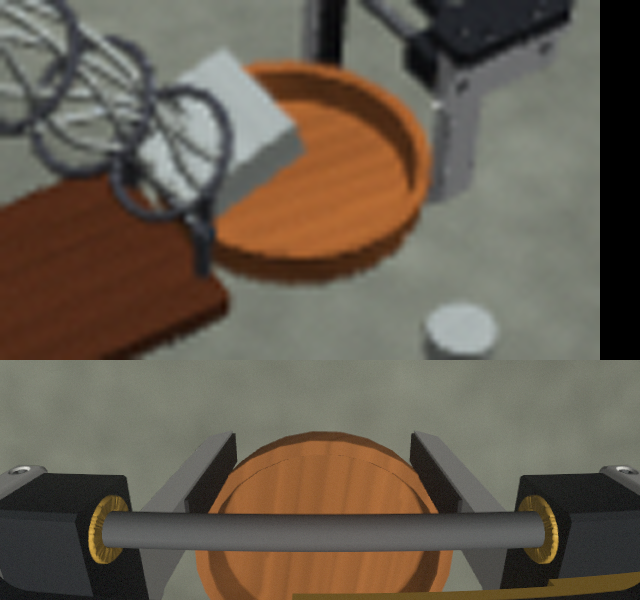

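```bash
python3 - <<'E'
from h import *
st=manip.read_state();c=manip.camera("wrist")
P=ray(c,[[322,232],[196,560-360+160],[455,560-360+160]],30,st);print(P)
t=np.array([.139,.990]);far=P[0][:2];print("centre from far rim",far-70*t, "tcp offset",(np.array(st["eef_pos"])[:2]-(far-70*t))@t)
a=manip.camera("scene")
# scene rim points: far right rim (432,150), front rim (310,262)?, back (265,62) top edge in 6x crop
q=np.array([[432,150],[268,61],[420,110]])/6+[300,190]-.4
R=ray(a,q,30);print(R)
from scipy.optimize import least_squares
print(least_squares(lambda x:np.linalg.norm(R[:,:2]-x,axis=1)-70,[541,128]).x)
E
```

```text
[[552.34724942 194.68016921  30.        ]
 [475.08790364 131.61337272  30.        ]
 [613.13597291 112.23185062  30.        ]]
centre from far rim [542.61724942 125.38016921] tcp offset 53.52710083586119
[[583.53219755 179.09681892  30.        ]
 [482.45881928 162.47122339  30.        ]
 [559.30757644 195.38221622  30.        ]]
[541.13224981 125.76842277]
```

>>> send_rows(series=[[[1,-1,0,0,0],[1,-2,0,0,0],[1,-2,0,0,0],[1,-2,0,0,0]]])

```text
clock: 8.9
eef_pos: [549.5, 177.6, 18.9]
eef_rot: [3.14, -0.002, 1.432]
wrist_force: [1.5, 11.7, 0.6]
finger_gap: 94.0
```

Contact: 11.7 N for 2 mm of push, so the dish is against the board with its centre at about (542,125). I'll back off, rise, close the fingers and go above the spout.

>>> send_rows(series=[[[1,3,0,0,0],[1,10,0,0,0],[1,25,0,0,0],[1,45,0,0,0],[1,45,0,-40,0],[1,45,0,-85,0],[1,45,0,-130,0],[0,45,0,-170,0],[0,45,0,-170,0],[0,45,0,-170,0]]])

```text
clock: 9.9
eef_pos: [555.4, 221.6, 188.8]
eef_rot: [3.141, -0.0, 1.432]
wrist_force: [0.2, -0.1, -1.2]
finger_gap: 73.4
```

```bash
python3 - <<'E'
from h import *
st=manip.read_state();c=manip.camera("wrist")
print(st["clock"],np.round(st["eef_pos"],1),np.round(st["eef_rot"],3),st["finger_gap"])
save(c,"w4.png",s=1.25)
print(proj(c,[[542,125.5,30]],st)*1.25)
E
```

```text
9.9 [555.4 221.6 188.8] [ 3.141 -0.     1.432] 73.43931091884734
[[401.89357883 352.49811721]]
```

View pics/w4.png

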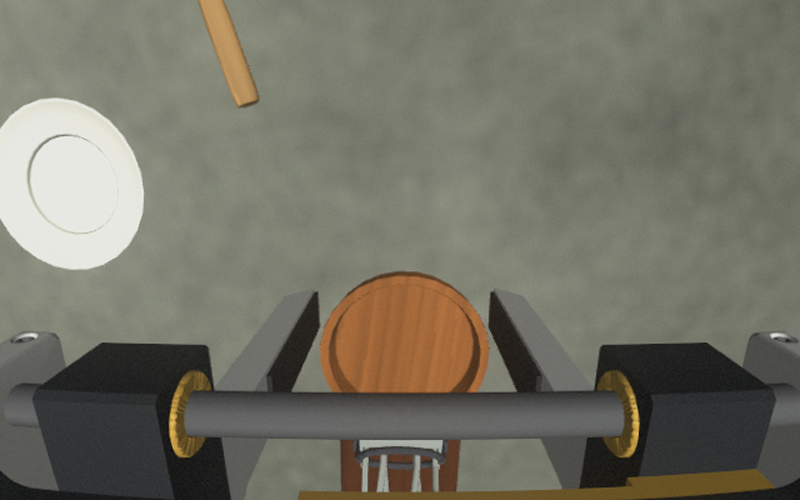

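Dish is under the spout: dish centre column 405, spout centre about 401, so it is within about 4 mm laterally. Moving over the spout's roof.

>>> send_rows(series=[[[0,-40,0,0,0],[0,-80,0,0,0],[0,-110,0,0,0],[0,-126,0,0,0],[0,-126,0,20,0],[0,-126,0,40,0],[0,-126,0,60,0],[0,-126,0,75,0],[0,-126,0,80,0],[0,-126,0,80,0]]])

```text
clock: 10.95
eef_pos: [537.5, 96.5, 107.5]
eef_rot: [-3.14, 0.0, 1.432]
wrist_force: [0.1, -0.5, 0.2]
finger_gap: 0.4
```

>>> send_rows(series=[[[0,0,0,5,0],[0,0,0,10,0],[0,0,0,15,0],[0,0,0,20,0],[0,0,0,25,0],[0,0,0,30,0]]])

```text
clock: 11.55
eef_pos: [537.9, 96.2, 78.2]
eef_rot: [3.141, -0.0, 1.431]
wrist_force: [0.8, 0.7, 2.8]
finger_gap: 0.6
```

>>> send_rows(series=[[[0,1,0,4,0],[0,2,0,8,0],[0,3,0,12,0],[0,4,0,16,0],[0,5,0,20,0],[0,5,0,20,0]]])

```text
clock: 12.15
eef_pos: [538.2, 101.1, 57.8]
eef_rot: [-3.141, 0.0, 1.431]
wrist_force: [0.2, 0.6, 0.1]
finger_gap: 0.7
```

>>> send_rows(series=[[[0,0,0,2,0],[0,0,0,4,0],[0,0,0,4,0]]])

```text
clock: 12.45
eef_pos: [538.5, 101.2, 54.7]
eef_rot: [-3.142, -0.0, 1.431]
wrist_force: [-2.0, 2.0, 5.3]
finger_gap: 0.5
```

>>> send_rows(series=[[[0,0,0,2,0],[0,0,0,3,0],[0,0,0,3,0]]])

```text
clock: 12.75
eef_pos: [538.9, 101.2, 53.6]
eef_rot: [3.14, -0.0, 1.431]
wrist_force: [-10.9, 1.4, 28.3]
finger_gap: 0.1
```

28 N at 53.6 mm: the spout is on its stop. Rising and going behind the biscuit.

>>> send_rows(series=[[[0,0,0,-10,0],[0,0,0,-55,0],[0,0,0,-100,0],[0,0,0,-145,0],[0,0,0,-190,0],[0,0,0,-235,0],[0,0,0,-280,0],[0,-45,0,-280,0],[0,-90,0,-280,0],[0,-135,0,-280,0]]])

```text
clock: 13.75
eef_pos: [519.1, -34.1, 331.4]
eef_rot: [-3.141, 0.0, 1.432]
wrist_force: [1.2, 0.5, -0.7]
finger_gap: 0.5
```

>>> send_rows(series=[[[0,-45,0,0,0],[0,-90,0,0,0],[0,-130,0,0,0],[0,-157,0,0,0],[0,-157,0,0,0],[0,-157,0,0,0]]])

```text
clock: 14.35
eef_pos: [497.7, -188.1, 331.2]
eef_rot: [-3.141, -0.0, 1.43]
wrist_force: [-1.0, 1.1, 0.8]
finger_gap: 0.6
```

```bash
python3 - <<'E'
from h import *
st=manip.read_state();c=manip.camera("wrist");a=manip.camera("scene")
print(st["clock"],np.round(st["eef_pos"],1),np.round(st["eef_rot"],3))
im=np.zeros((600,640,3),np.uint8);im[:400]=c["img"][:,:,::-1]
im[400:,:330]=cv2.resize(a["img"][175:241,300:410,::-1],None,fx=3,fy=3,interpolation=cv2.INTER_CUBIC)[:200,:330] if True else 0
cv2.imwrite("pics/w5.png",im)
for d in manip.silhouettes("biscuit",c)[:3]:
    ys,xs=np.nonzero(d["pixels"]);print(round(d["conf"],2),np.round(d["rect"]),ray(c,[[xs.mean(),ys.mean()]],229,st))
o=np.array([525.2,5.2]);tx=np.array([.139,.990]);ty=np.array([-.99,.139])
for x,y,z in [(-205,31,234),(-205,-31,234),(-110,31,234),(-110,-31,234)]: print((x,y),proj(c,[[*(o+x*tx+y*ty),z]],st).round())
E
```

```text
14.35 [ 497.7 -188.1  331.2] [-3.141 -0.     1.43 ]Traceback (most recent call last):
  File "<stdin>", line 5, in <module>
ValueError: could not broadcast input array from shape (198,330,3) into shape (200,330,3)
```

```bash
cat > v5.py <<'E'
from h import *
st=manip.read_state();c=manip.camera("wrist");a=manip.camera("scene")
print(st["clock"],np.round(st["eef_pos"],1),np.round(st["eef_rot"],3))
im=np.zeros((600,640,3),np.uint8);im[:400]=c["img"][:,:,::-1]
B=cv2.resize(a["img"][175:241,300:410,::-1],None,fx=3,fy=3,interpolation=cv2.INTER_CUBIC);im[400:598,:330]=B
cv2.imwrite("pics/w5.png",im)
for d in manip.silhouettes("biscuit",c)[:3]:
    ys,xs=np.nonzero(d["pixels"]);print(round(d["conf"],2),np.round(d["rect"]),ray(c,[[xs.mean(),ys.mean()]],229,st))
o=np.array([525.2,5.2]);tx=np.array([.139,.990]);ty=np.array([-.99,.139])
for x,y,z in [(-205,31,234),(-205,-31,234),(-110,31,234),(-110,-31,234)]: print((x,y),proj(c,[[*(o+x*tx+y*ty),z]],st).round())
E
python3 v5.py
```

```text
14.45 [ 498.1 -187.2  331.4] [-3.141 -0.     1.432]
0.81 [298. 216.  29.  16.] [[ 488.61688945 -200.94872332  229.        ]]
0.76 [277. 114.  67.  57.] [[ 497.55289852 -138.48983803  229.        ]]
0.76 [356. 197.  14.  24.] [[ 529.58678491 -195.59379068  229.        ]]
(-205, 31) [[282. 219.]]
(-205, -31) [[361. 219.]]
(-110, 31) [[279.  94.]]
(-110, -31) [[364.  94.]]
```

View pics/w5.png

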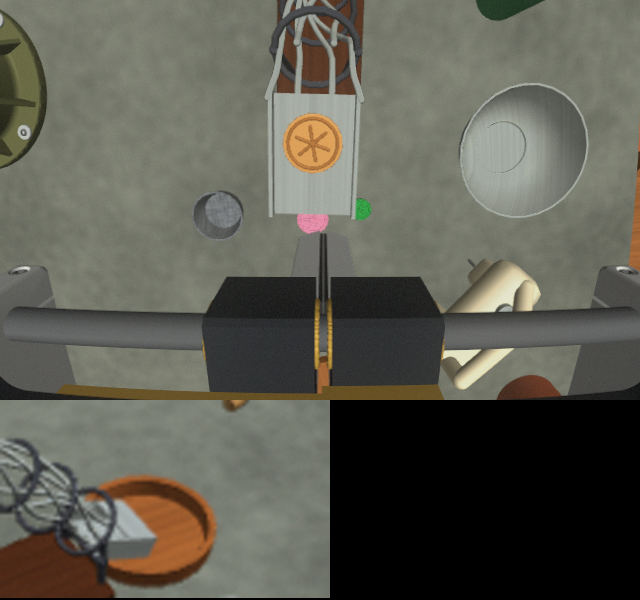

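Spout is down inside the dish. The tray centre is at column 314 and the biscuit at (313,143), star up, so I shift 6.5 mm left and go down behind it.

>>> send_rows(series=[[[0,0,-6.5,0,0],[0,0,-6.5,30,0],[0,0,-6.5,60,0],[0,0,-6.5,80,0],[0,0,-6.5,90,0],[0,0,-6.5,95,0],[0,0,-6.5,97,0],[0,0,-6.5,97,0]]])

```text
clock: 15.4
eef_pos: [491.7, -187.2, 235.1]
eef_rot: [3.141, 0.0, 1.431]
wrist_force: [0.3, -0.2, 1.0]
finger_gap: 0.3
```

>>> send_rows(series=[[[0,4,0,0,0],[0,8,0,0,0],[0,12,0,0,0],[0,15,0,0,0],[0,18,0,0,0],[0,21,0,0,0],[0,24,0,0,0],[0,27,0,0,0],[0,30,0,0,0],[0,30,0,0,0]]])

```text
clock: 16.4
eef_pos: [495.7, -157.1, 234.5]
eef_rot: [3.142, -0.0, 1.432]
wrist_force: [-0.5, 0.5, 0.0]
finger_gap: 0.2
```

```bash
python3 - <<'E'
from h import *
st=manip.read_state();a=manip.camera("scene");c=manip.camera("wrist")
print(st["clock"],np.round(st["eef_pos"],1),np.round(st["wrist_force"],1))
im=np.zeros((600,640,3),np.uint8)
im[:300,:480]=c["img"][0:400:,:,::-1][:300,80:560]
im[300:600,:]=cv2.resize(a["img"][172:247,225:385,::-1],(640,300),interpolation=cv2.INTER_CUBIC)
cv2.imwrite("pics/w6.png",im)
E
```

```text
16.4 [ 495.7 -157.1  234.5] [-0.5  0.5  0. ]
```

View pics/w6.png

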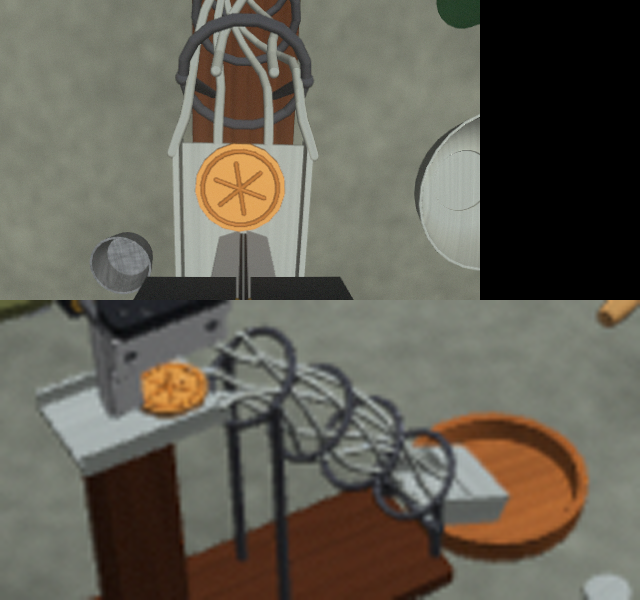

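The biscuit is squarely in front of the fingers and its centre about 23 mm short of the edge. I'll push about 37 mm more.

>>> send_rows(series=[[[0,3,0,0,0],[0,7,0,0,0],[0,11,0,0,0],[0,15,0,0,0],[0,19,0,0,0],[0,23,0,0,0],[0,27,0,0,0],[0,31,0,0,0],[0,34,0,0,0],[0,37,0,0,0]]])

```text
clock: 17.5
eef_pos: [500.8, -120.5, 234.4]
eef_rot: [3.142, 0.0, 1.431]
wrist_force: [-0.4, -0.4, 0.6]
finger_gap: 0.5
```

>>> send_rows(series=[[[0,0,0,0,0],[0,0,0,0,0],[0,0,0,0,0],[0,0,0,0,0],[0,0,0,0,0],[0,0,0,0,0]]])

```text
clock: 18.1
eef_pos: [500.8, -120.8, 234.5]
eef_rot: [-3.142, -0.0, 1.431]
wrist_force: [-0.2, 0.3, -0.2]
finger_gap: 0.6
```

```bash
python3 - <<'E'
from h import *
st=manip.read_state();a=manip.camera("scene");c=manip.camera("wrist")
print(st["clock"],np.round(st["eef_pos"],1),np.round(st["wrist_force"],1))
im=np.zeros((600,640,3),np.uint8)
im[:300,:480]=c["img"][:300,80:560,::-1]
im[300:600,:]=cv2.resize(a["img"][172:247,225:385,::-1],(640,300),interpolation=cv2.INTER_CUBIC)
cv2.imwrite("pics/w7.png",im)
for n,k in (("scene",a),("wrist",c)):
  for d in manip.find_in("biscuit",k)[:4]: print(n,round(d["conf"],2),np.round(d["rect"]))
E
```

```text
18.1 [ 500.8 -120.8  234.5] [-0.2  0.3 -0.2]
scene 0.73 [215. 270.  23.  12.]
scene 0.6 [364. 240.  23.  62.]
scene 0.55 [235. 284.  11.  13.]
```

View pics/w7.png

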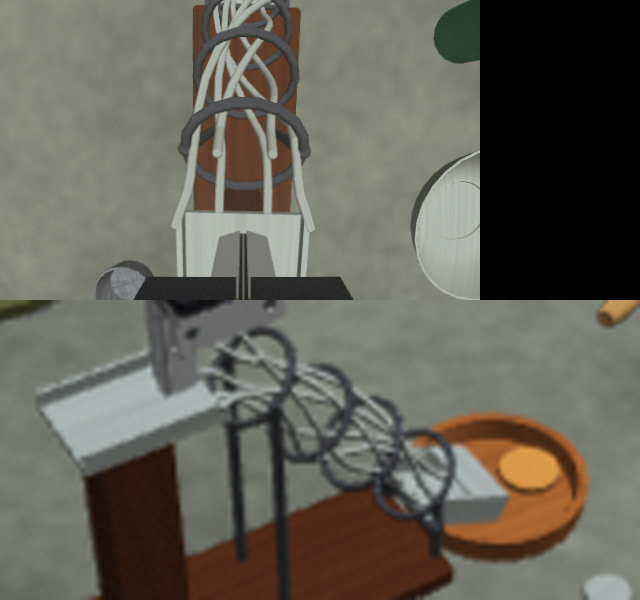

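The biscuit has landed in the dish, plain face showing. I'll retreat and look at it from near.

>>> send_rows(series=[[[0,-6,0,0,0],[0,-10,0,-15,0],[0,-10,0,-50,0],[0,-10,0,-98,0],[0,36,0,-98,0],[0,83,0,-98,0],[0,130,0,-98,0],[0,177,0,-98,0],[0,224,0,-98,0],[0,270,0,-98,0]]])

```text
clock: 19.3
eef_pos: [538.4, 148.2, 332.6]
eef_rot: [3.141, -0.0, 1.431]
wrist_force: [-0.3, -0.2, 0.7]
finger_gap: 0.2
```

>>> send_rows(series=[[[0,45,0,0,0],[0,60,0,0,0],[0,60,0,0,0],[0,60,0,0,0]]])

```text
clock: 19.7
eef_pos: [546.8, 205.0, 332.3]
eef_rot: [-3.141, 0.0, 1.431]
wrist_force: [0.6, -1.2, 0.1]
finger_gap: 0.8
```

```bash
python3 - <<'E'
from h import *
st=manip.read_state();a=manip.camera("scene");c=manip.camera("wrist")
print(st["clock"],np.round(st["eef_pos"],1),np.round(st["wrist_force"],1))
u=proj(c,[[542,125.5,15]],st)[0];print(u)
x=int(np.clip(u[0]-100,0,440));y=int(np.clip(u[1]-75,0,250))
im=np.zeros((600,800,3),np.uint8)
im[:300,:400]=cv2.resize(c["img"][y:y+150,x:x+200,::-1],(400,300),interpolation=cv2.INTER_CUBIC)
im[300:600,:400]=cv2.resize(a["img"][190:250,325:405,::-1],(400,300),interpolation=cv2.INTER_CUBIC)
im[:250,400:]=cv2.resize(c["img"][:,:,::-1],(400,250),interpolation=cv2.INTER_AREA)
im[300:550,400:]=cv2.resize(a["img"][:,:,::-1],(400,250),interpolation=cv2.INTER_AREA)
cv2.imwrite("pics/w8.png",im)
for t,z in (("dish",30),("biscuit",16)):
  for n,k,s in (("wrist",c,st),("scene",a,None)):
    for d in manip.silhouettes(t,k)[:3]:
      ys,xs=np.nonzero(d["pixels"]);X=ray(k,[[xs.mean(),ys.mean()],[xs.min(),ys.mean()],[xs.max(),ys.mean()]],z,s);print(t,n,round(d["conf"],2),np.round(d["rect"]),X[0].round(1),np.linalg.norm(X[2]-X[1]).round(1))
E
```

```text
19.7 [546.8 205.  332.3] [ 0.6 -1.2  0.1]
[326.42751297 219.06546408]
dish wrist 0.67 [279. 177.  98.  85.] [546.9 134.9  30. ] 136.0
dish scene 0.6 [332. 203.  39.  33.] [562.2 124.6  30. ] 109.0
dish scene 0.56 [320. 207.  30.  21.] [529.4  91.2  30. ] 82.5
dish scene 0.21 [352. 210.  14.  13.] [555.  145.9  30. ] 41.7
biscuit wrist 0.78 [306. 183.  39.  28.] [543.6 159.6  16. ] 43.6
biscuit wrist 0.47 [436. 354. 105.  45.] [ 775.4 -196.1   16. ] 180.8
biscuit scene 0.51 [214. 266.  22.  18.] [ 480.3 -267.8   16. ] 47.2
biscuit scene 0.51 [230. 284.  15.  11.] [ 549.3 -265.1   16. ] 27.9
```

View pics/w8.png

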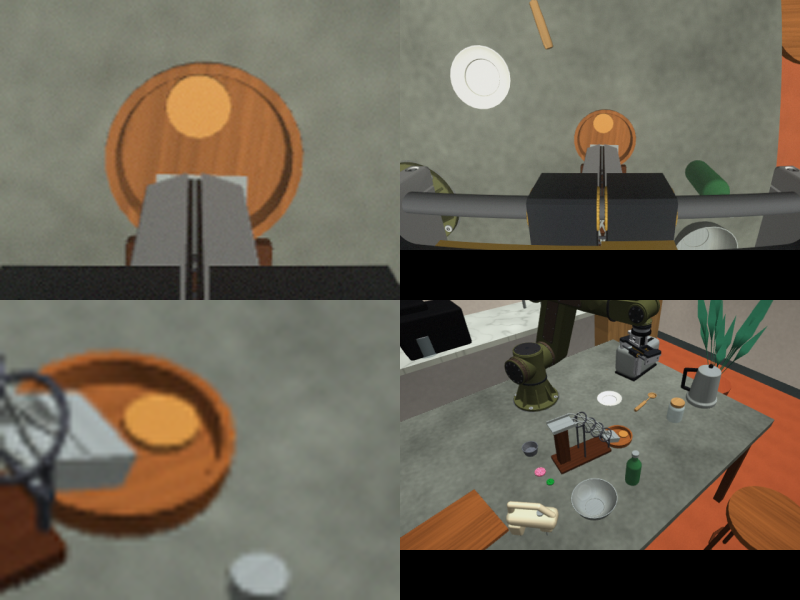

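The biscuit lies plain side up but toward the far wall, so I'll measure its offset and tilt.

```bash
python3 - <<'E'
from h import *
from scipy.optimize import least_squares
st=manip.read_state();c=manip.camera("wrist");a=manip.camera("scene")
print(c["img"][197,325],c["img"][215,300],a["img"][223,357],a["img"][232,352])
tx=np.array([.139,.990])
pts={}
for n,k,s,(x,y,w,h) in (("wrist",c,st,(300,175,50,50)),("scene",a,None,(340,202,40,28))):
    I=k["img"].astype(float);r=I[...,1]-.45*I[...,0]  # greenness relative
    sub=I[y:y+h,x:x+w]; m=((sub[...,0]>190)&(sub[...,1]>115)).astype(np.uint8)
    cs,_=cv2.findContours(m,cv2.RETR_EXTERNAL,cv2.CHAIN_APPROX_NONE);ct=max(cs,key=cv2.contourArea).reshape(-1,2)+[x,y]
    e=cv2.fitEllipse(ct.astype(np.float32));print(n,len(ct),np.round(e,2).tolist() if 0 else e)
    pts[n]=e;print(n,"centre z17",ray(k,[e[0]],17,s))
# dish centre from wrist: fit circle r=70 z=30 to dish rim points in crop
q=np.array([[106,155],[302,150],[204,62],[140,82],[265,80],[117,110]])/2+[226,144]-.25
R=ray(c,q,30,st);f=least_squares(lambda v:np.linalg.norm(R[:,:2]-v,axis=1)-70,[542,125]);print("dish",f.x,f.fun.round(1))
# biscuit axis-length model vs tilt about turner y (positive: far edge up)
cen=ray(c,[pts["wrist"][0]],17,st)[0]
for t in (0,.1,.2,.3,.4):
    th=np.linspace(0,2*np.pi,60);u=np.r_[tx*np.cos(t),np.sin(t)];v=np.array([.99,-.139,0])
    for n,k,s in (("wrist",c,st),("scene",a,None)):
        C=proj(k,cen+23*(np.cos(th)[:,None]*u+np.sin(th)[:,None]*v),s);print(t,n,np.round(cv2.fitEllipse(C.astype(np.float32))[1:][0],1),round(cv2.fitEllipse(C.astype(np.float32))[2]))
E
```

```text
[220 159  86] [154 101  57] [163  94  47] [142  82  41]
wrist 86 ((324.8287048339844, 197.3844451904297), (30.02964973449707, 30.69994354248047), 83.02613830566406)
wrist centre z17 [[544.29352019 158.25739895  17.        ]]
scene 33 ((356.8048095703125, 213.5444793701172), (8.986181259155273, 13.64211368560791), 97.58533477783203)
scene centre z17 [[542.35883156 158.91188713  17.        ]]
dish [543.49252319 123.18206216] [-1.5 -1.4 -0.6  0.8  0.4 -0.1]
0 wrist [31.8 32.7] 89
0 scene [10.5 15.3] 95
0.1 wrist [30.8 32.7] 89
0.1 scene [11.2 15.3] 89
0.2 wrist [29.6 32.7] 89
0.2 scene [11.7 15.3] 81
0.3 wrist [28.1 32.7] 89
0.3 scene [12.2 15.2] 73
0.4 wrist [26.2 32.7] 90
0.4 scene [12.5 15.2] 64
```

Both cameras agree: the biscuit is flat (ellipse matches zero tilt) and about 35 mm from the dish's centre, inside the 45 mm limit. The robot is clear of everything, so I'm handing in.

```bash
python3 -c "
from h import *
print(manip.sign_off())"
```

```text
the job is handed in; nothing more can be done
None
```

I've done the whole job and handed it in at about 20 s on the robot's clock. The hand-in gave no verdict.

**What I did**
- **Dish:** I pushed it with the open fingers as a cradle until its rim met the base board. The force rose to about 12 N on the last 2 mm.
- **Spout:** I pressed it down with closed fingers until it stopped hard, at about 28 N.
- **Biscuit:** I pushed it slowly off the tray, and it slid down the guide into the dish. I did not see it pass through the middle of the guide.

**Last checks**
- **Biscuit in the dish:** It lies plain side up. Its outline in the wrist and scene cameras fits no tilt.
- **Biscuit position:** It is about 33–35 mm from the dish's centre, towards the far wall. That is inside the 45 mm limit, with about 10 mm to spare.
- **Dish position:** Its centre is within a few millimetres of the middle line under the spout, judged by the wrist camera.
- **Surroundings:** The other kitchen things look undisturbed, and the gripper was well clear at hand-in.

**What disagreed:** My early camera estimates of the turner's position differed by up to about 10 mm across the line. I went by the wrist views and the contact forces instead. The network's own dish outlines at the end were partly hidden and a few centimetres off in the scene view, so I measured the dish from its rim.

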